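# Seat a power module in the test fixture's corner pocket

## Task

Load the black finned module with the copper band into the test fixture, pushing it with the fingertips and never lifting it off the plate. First push it straight across the plate until its long side lies flat against the blue rail; then slide it along that rail, keeping it flat against it, fully home into the orange corner pocket until it meets the end stop. Leave all the other things where they stand.

Things in the scene. Friction and masses are not known exactly. Their poses are not given: they have to be found in the camera images.
- fixture: Test fixture, fixed to the bench: flat aluminium plate 130 mm (its x) by 280 mm (its y), top 12 mm above the bench; all its walls rise 12 mm more. Origin: centre of the plate's underside. The module starts on the flat middle of the plate, with free plate all round it.
- rail_mid (a point): Middle of the blue rail's inner face, at the plate's top (fixture x = +51 mm, y = 0, z = 12 mm); same axes as the fixture. The rail is 14 mm thick, 12 mm high, and runs the whole +x edge of the plate, along fixture y.
- stop_face (a point): Middle of the orange end stop's inner face, at the plate's top (fixture x = +34 mm, y = +128 mm, z = 12 mm). From the stop an orange lip, 10 mm thick, runs 30 mm back parallel to the rail, inner face at fixture x = +16.5 mm, then a slanted lead-in to y = +87 mm. The pocket is so 34.5 mm wide, 30 mm deep, open only towards fixture -y.
- module: The module to load: a rigid black finned block with a copper band round its middle, 32 mm (its x) by 48 mm (its y, long side, along the fins) by 20 mm high, 55 to 110 g, loose on the plate. Origin: centre of its underside. It starts turned up to 30 degrees from the rail's direction. Pressed hard towards the rail by friction it binds. Either long side may lie on the rail and either end may lead.
- module_center (a point): Centre of the module, half-way up (10 mm above the plate while it lies flat); same axes as the module.
- pocket_home (a point): Where the centre of the module must be when it is fully home: x = +35 mm, y = +104 mm, z = 22 mm in the fixture's frame, same axes as the fixture. 18 mm of the module's length then still stands out of the pocket.
- standoff: Bystander: brass standoff, 18 mm foot, 26 mm high, loose on the front part of the plate near the pocket. Origin: centre of its underside.
- cap: Bystander: red cap, 18 mm across and 18 mm high, loose on the front corner of the plate away from the pocket. Origin: centre of its underside.
- fan: Bystander on the bench: square black fan standing upright, 80 x 25 x 80 mm high. Origin: centre of its underside.
- screwdriver: Bystander on the bench: screwdriver with a red handle, lying.
- toroid: Bystander on the bench: copper-coloured ring, 56 mm across, 18 mm high. Origin: centre of its underside.
- heatsink: Bystander on the bench: bare aluminium heat sink, 40 x 55 x 30 mm high. Origin: centre of its underside.
- filter: Bystander on the bench: dark steel block with two brass connectors, 35 x 74 x 30 mm high. Origin: centre of its underside.
Not all that is in view belongs to the job. What is shaped like the module but green is not meant.

How it is judged:
By the outcome, as a careful person would: the job done as asked, in the order asked, and still so for the second after the job is handed in, with the robot touching nothing.
It also fails if it takes over 42 s, if anything falls off the work surface, if the arm or the gripper's body presses on something with over 40 N, if the wrist force passes 120 N, or if a joint passes its speed limit or range.

## Robot

A 6-joint arm with a two-finger parallel gripper is mounted at the origin on the work surface. World frame = base frame: x ahead of the robot, y to its left, z up, the work surface at z = 0. Lengths are in m, angles in rad, forces in N, time in s.
With the tool pointing down it reaches from about 0.375 to 0.925 m from the base axis. Payload 5.7 kg.
Tool frame: the origin (TCP) lies midway between the tips of the shut fingers; the grasp point (between the pads) lies 19 mm behind it; z points along the fingers, y is the direction in which the jaws open and shut (so a half turn about z gives the same grasp; the last joint's range is limited). The gripper opens to 88 mm and grips with 3 to 60 N. Pads are 20 mm wide; open, the fingers measure 115 mm over their backs; the gripper's body (75 mm by 178 mm) begins 61 mm behind the grasp point.
Start: joints at [1.201, 0.359, 1.51, -0, 1.272, -0.115], TCP at [0.151, 0.581, 0.223] pointing down, gripper open.
Joint ranges: [-2.97, 2.97], [-1.01, 2.36], [0.21, 2.38], [-0.96, 4.11], [0.2, 2.71], [-2.98, 2.98]. Speed limits (rad/s): [2.39, 2.39, 3.14, 3.14, 3.14, 3.14].

## Interface

Orientations are given as [roll, pitch, yaw] about the fixed x, y, z axes, in that order (R = Rz(yaw) Ry(pitch) Rx(roll)).
In Python, from plant import * gives the robot as it stands.
- The arm moves only by the tool carry_out, never from a script. Its argument "plan" is a list of rows, each a list of 7 numbers: the shift along the tool's x, y, z in cm, then the turn, a rotation vector about the tool's x, y, z in rad, then the opening, from -1 (shut) to 1 (fully open), so that 0 is half open. A call has 1 to 12 rows; each row is the pose to reach, as a shift and turn from the pose commanded when the call began, along the tool's axes at that moment; what a row does not reach only later rows make up. A row lasts 1/10 s, in which the tool goes at most 50 mm and 8.59 degrees, less where a joint would pass 70% of its speed; a pose out of reach is approached as far as the arm can. A call with a gripper value outside its range is refused whole. The fingers move at their own pace and stop on an object; "newtons" is the grip in N (left out, the last holds). Time passes only in rows, so rows that repeat a pose let the fingers close. It gives the time, the measured TCP pose, the force and the opening at its end, in the units of the state.
- read_state(): the state, without advancing time (a new reading comes with each control period).
- camera(name): name is "scene" or "top"; returns a dict with "color" (384x512x3 uint8, red, green, blue), "mtx" (3x3 intrinsics, pixels), "dist_coeffs" ([k1, k2, p1, p2, k3] as OpenCV has them; the pictures are not rectified), "rvec" (rotation vector, rad) and "tvec" (3), from world to camera coordinates, as OpenCV has them. Camera axes: x right, y down, z forward; pixel columns grow to the right and rows downward; lengths in m; the calibration is good to about 2 mm. A picture is of the moment at which its call begins. There is no depth.
- close_job(): hands the job in, once; it reports no verdict.
The state is a dict: "clock": time; "joints": joint angles; "joint_vel": joint speeds; "joint_efforts": joint torques, N m; "position": TCP position; "ee_rot": TCP orientation; "force": force on the tool from outside, world axes, zero at the start; "wrist_torque": the same for the moment, N m; "finger_gap": finger opening in m.
Only numpy, scipy, OpenCV 4.12 (cv2) and the standard library are available. Lean on these libraries where they do the work, as an engineer would, in place of code of your own. Each camera call takes 0.05 s, during which the arm holds its last target. There are 200 camera calls.

## Working session

There is one attempt and no reset: what is moved stays moved. The work goes in short steps, Python scripts to look and compute and a tool call to move; the robot and the scene stay as the last step left them, time stands still between calls to the robot, and variables do not carry over. Pictures are saved under pics/ and viewed, about 8 in all and at most 12, crops included, and the job is handed in when it is done.

Besides the shell and the picture viewer there is one more tool, called after ">>>" as a command line: name --pt "numbers of a row" for each row, then --argument value for the rest. carry_out: Moves the arm, as the interface text tells. Its arguments: {"type":"object","properties":{"plan":{"type":"array"},"newtons":{"type":"number"}},"required":["plan"]}

```bash
mkdir -p pics
python3 - <<'E'
from plant import *
import cv2
for n in ("scene","top"):
    c=camera(n); cv2.imwrite(f"pics/{n}0.png",cv2.resize(c["color"][:,:,::-1],(800,600),interpolation=cv2.INTER_CUBIC))
    print(n,c["mtx"],c["dist_coeffs"],c["rvec"],c["tvec"])
print(read_state())
E
```

```text
scene [[488.33926673   0.         257.24229969]
 [  0.         488.33926673 187.42806371]
 [  0.           0.           1.        ]] [-0.01933477  0.          0.          0.          0.        ] [ 0.91044964  2.62039585 -0.94578042] [ 0.42234982 -0.22133992  1.43883051]
top [[383.49703747   0.         254.89766176]
 [  0.         383.49703747 195.4683973 ]
 [  0.           0.           1.        ]] [0.03281991 0.         0.         0.         0.        ] [ 2.13488013 -2.19159062  0.12383225] [0.00152029 0.56106508 0.91083941]
{'clock': 0.1, 'joints': array([ 1.20086194e+00,  3.59462894e-01,  1.51130346e+00,  1.81074359e-06,
        1.27252538e+00, -1.15116300e-01]), 'joint_vel': array([-0.00046307, -0.00128406, -0.00173425, -0.00058297,  0.00061067,
        0.00026944]), 'joint_efforts': array([ 1.64958368e-05, -5.16347086e+01, -2.71405470e+01,  6.76302309e-02,
        2.75652681e-02, -8.42681743e-06]), 'position': array([0.15103097, 0.58003616, 0.22188375]), 'ee_rot': array([-3.13990502e+00, -1.96878471e-04,  2.88677387e+00]), 'force': array([-0.30007893, -0.70485325,  0.69595749]), 'wrist_torque': array([-0.03093747,  0.05059421, -0.02484248]), 'finger_gap': 0.08776993701395287}
```

View pics/top0.png

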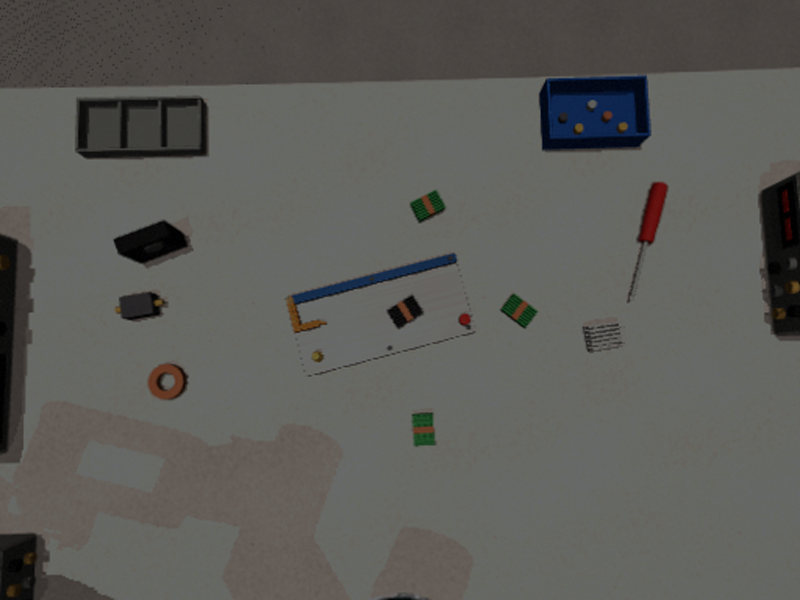

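View pics/scene0.png

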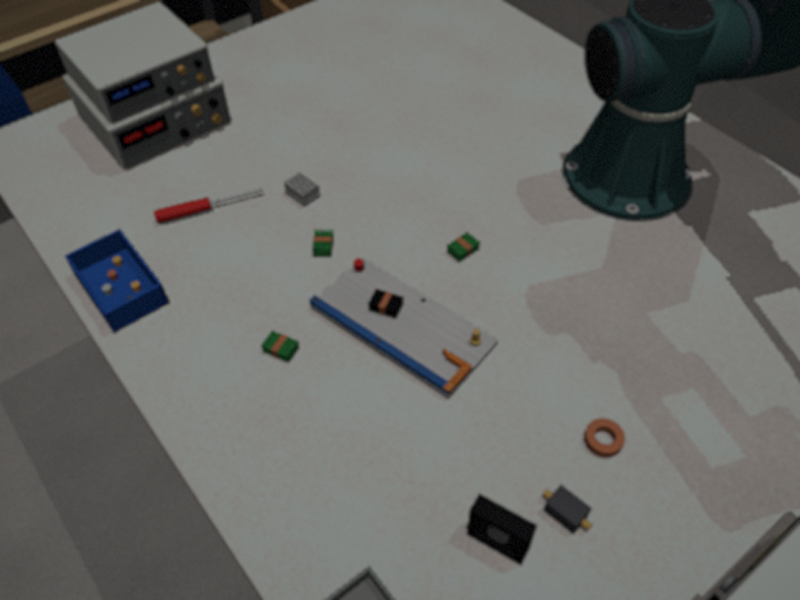

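The black module with the copper band is at about (405,311) in the top picture. The three blocks of the same shape at (428,206), (518,310) and (424,429) are green, so they aren't meant. The fixture's rail is blue along the upper edge, with the orange pocket at (300,315). I'll enlarge this area to confirm and measure.

```bash
cat > h.py <<'E'
from plant import *
import cv2, numpy as np
def unproj(c,px,z):
    px=np.asarray(px,float).reshape(-1,1,2)
    n=cv2.undistortPoints(px,c["mtx"],c["dist_coeffs"]).reshape(-1,2)
    R=cv2.Rodrigues(c["rvec"])[0]; t=np.asarray(c["tvec"]).ravel()
    o=-R.T@t; d=np.c_[n,np.ones(len(n))]@R
    z=np.broadcast_to(z,len(n))
    return o+d*((z-o[2])/d[:,2])[:,None]
def proj(c,P): return cv2.projectPoints(np.asarray(P,float),c["rvec"],c["tvec"],c["mtx"],c["dist_coeffs"])[0].reshape(-1,2)
def crop(c,x0,y0,w,h,k,name):
    im=cv2.resize(c["color"][y0:y0+h,x0:x0+w,::-1],None,fx=k,fy=k,interpolation=cv2.INTER_CUBIC)
    im=cv2.convertScaleAbs(im,alpha=1.6)
    cv2.imwrite(f"pics/{name}.png",im)
E
python3 - <<'E'
from h import *
c=camera("top"); crop(c,176,152,133,96,6,"t1")
E
```

```text
(no output)
```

View pics/t1.png

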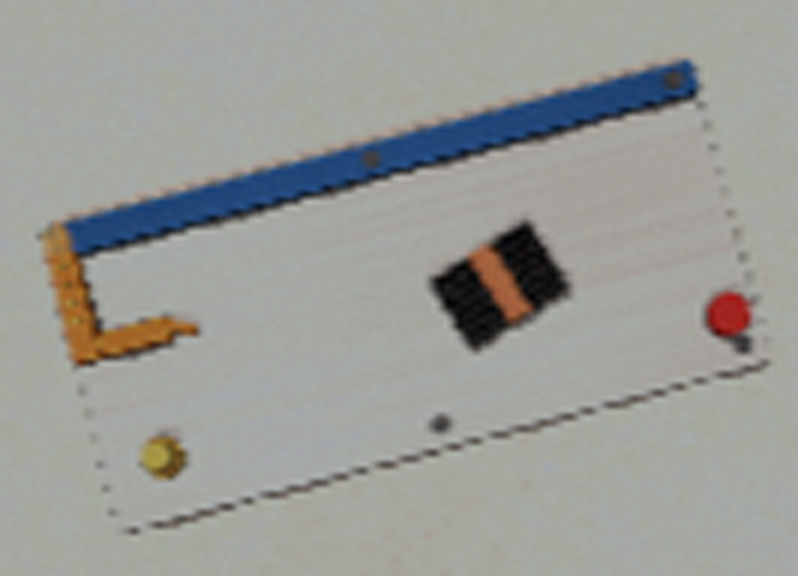

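The crop confirms it: black module with a copper band, corners at (430,282), (525,222), (570,293) and (474,350). The rail's inner edge runs from (82,256) to (697,95). The standoff is at (163,457) and the cap at (728,314).

Run:
```python
from h import *
from scipy.optimize import least_squares
c=camera("top")
f=lambda a:(np.array(a,float)+.5)/6-.5+[176,152]
def fit(L,px,z0,x0):
    L=np.array(L,float)/1000
    def P(q):
        s,k=np.sin(q[2]),np.cos(q[2]); return np.c_[q[0]+k*L[:,0]-s*L[:,1],q[1]+s*L[:,0]+k*L[:,1],L[:,2]+z0]
    r=least_squares(lambda q:(proj(c,P(q))-px).ravel(),x0); print(r.x,np.degrees(r.x[2]),"res px",np.round(r.fun.reshape(-1,2),1).tolist()); return r.x
g=fit([[-65,140,12],[-65,-140,12],[65,-140,24],[51,-140,24],[6.5,140,24],[51,128,24]],f([[125,532],[768,363],[690,60],[697,95],[78,365],[82,256]]),0,[.55,0,.25])
m=fit([[16,24,20],[16,-24,20],[-16,-24,20],[-16,24,20]],f([[430,282],[525,222],[570,293],[474,350]]),.012,[.55,0,.5])
s,k=np.sin(g[2]),np.cos(g[2]); R=np.array([[k,-s],[s,k]])
print("module in fixture mm",1000*R.T@(m[:2]-g[:2]))
for n,p,z in(("standoff",(163,457),.036),("cap",(728,314),.030)):
    w=unproj(c,[f(p)],z)[0]; print(n,w,1000*R.T@(w[:2]-g[:2]))
print("home",g[:2]+R@[.035,.104])
# second camera check
c2=camera("scene")
P=np.r_[g[:2]+R@[.051,-.14],.024],np.r_[m[:2],.032],np.r_[g[:2]+R@[.065,.14],.024],np.r_[g[:2]+R@[-.065,.14],.012]
print(proj(c2,P)*800/512)
```

```text
[0.54947012 0.01515293 0.23255047] 13.324160674655154 res px [[-0.8, 0.6], [1.0, -0.1], [0.6, -0.1], [0.9, -0.6], [-0.7, 0.2], [-0.9, -0.2]]
[ 0.5510332  -0.02271382  0.53049508] 30.395128889918425 res px [[-0.1, 0.4], [0.6, 0.2], [0.0, -0.7], [-0.6, 0.1]]
module in fixture mm [ -7.20577218 -37.20766961]
standoff [0.48508318 0.11515386 0.036     ] [-39.60753358 112.14770048]
cap [ 0.5375423  -0.11579559  0.03      ] [ -41.78514894 -124.6747381 ]
home [0.55956013 0.12441954]
[[313.88857587 293.89055278]
 [385.78470078 299.22227942]
 [448.47344371 391.18982564]
 [497.84652086 339.19668766]]
```

```bash
cat >> h.py <<'E'
from scipy.spatial.transform import Rotation as Ro
G=np.array([.54947,.01515]); A=.23255
RF=np.array([[np.cos(A),-np.sin(A)],[np.sin(A),np.cos(A)]])
def fx(): 
    s=read_state(); p=s["position"]; return np.r_[1000*RF.T@(p[:2]-G),1000*p[2]]
def go(x,y,z):
    s=read_state(); R=Ro.from_euler("xyz",s["ee_rot"]).as_matrix()
    T=np.r_[G+RF@[x/1000,y/1000],z/1000]
    want=Ro.from_euler("xyz",[np.pi,0,A+np.pi]).as_matrix()
    print("now fx",np.round(fx(),1),"shift cm",np.round(100*R.T@(T-s["position"]),2),"rot",np.round(Ro.from_matrix(R.T@want).as_rotvec(),4))
E
python3 -c "
from h import *
go(-52,-37,150);go(-52,-37,20)"
```

```text
now fx [-257.4  641.8  222.2] shift cm [-49.93 -50.35   7.26] rot [-9.000e-04 -4.000e-04 -4.873e-01]
now fx [-257.4  641.8  222.2] shift cm [-49.94 -50.34  20.26] rot [-9.000e-04 -4.000e-04 -4.873e-01]
```

>>> carry_out --pt "-49.9 -50.3 7.2 0 0 -0.487 -0.66" --pt "-49.9 -50.3 7.2 0 0 -0.487 -0.66" --pt "-49.9 -50.3 7.2 0 0 -0.487 -0.66" --pt "-49.9 -50.3 7.2 0 0 -0.487 -0.66" --pt "-49.9 -50.3 7.2 0 0 -0.487 -0.66" --pt "-49.9 -50.3 7.2 0 0 -0.487 -0.66" --pt "-49.9 -50.3 7.2 0 0 -0.487 -0.66" --pt "-49.9 -50.3 7.2 0 0 -0.487 -0.66" --pt "-49.9 -50.3 7.2 0 0 -0.487 -0.66" --pt "-49.9 -50.3 7.2 0 0 -0.487 -0.66" --pt "-49.9 -50.3 7.2 0 0 -0.487 -0.66" --pt "-49.9 -50.3 7.2 0 0 -0.487 -0.66"

```text
clock: 1.45
position: [0.4497, 0.0666, 0.1625]
ee_rot: [-3.142, 0.001, -2.91]
force: [0.9, 1.2, 0.3]
finger_gap: 0.015
```

```bash
python3 -c "
from h import *
go(-52,-37,120);print(read_state()['finger_gap'])"
```

```text
now fx [-85.2  73.1 162.5] shift cm [ -3.32 -11.     4.25] rot [-0.0001  0.0006 -0.0007]
0.015008764265802246
```

>>> carry_out --pt "-3.0 -10.5 4 0 0 0 -0.66" --pt "-3.0 -10.5 4 0 0 0 -0.66" --pt "-3.0 -10.5 4 0 0 0 -0.66" --pt "-3.0 -10.5 4 0 0 0 -0.66" --pt "-3.0 -10.5 4 0 0 0 -0.66" --pt "-3.0 -10.5 4 0 0 0 -0.66"

```text
clock: 2.05
position: [0.5013, -0.0251, 0.1229]
ee_rot: [3.141, -0.0, -2.908]
force: [0.0, 0.1, -0.3]
finger_gap: 0.0152
```

```bash
python3 -c "
from h import *
go(-52,-37,20)"
```

```text
now fx [-56.1 -28.1 122.9] shift cm [-0.41 -0.9  10.29] rot [ 0.0005 -0.0004  0.001 ]
```

>>> carry_out --pt "0 -0.6 6 0 0 0 -0.66" --pt "0 -0.6 6 0 0 0 -0.66" --pt "0 -0.6 6 0 0 0 -0.66" --pt "0 -0.6 6 0 0 0 -0.66" --pt "0 -0.6 6 0 0 0 -0.66"

```text
clock: 2.55
position: [0.5046, -0.0322, 0.0639]
ee_rot: [-3.141, 0.002, -2.909]
force: [-0.2, -0.9, -0.6]
finger_gap: 0.0147
```

```bash
python3 -c "
from h import *
go(-52,-37,20)
c=camera('top'); crop(c,176,152,133,96,6,'t2')"
```

```text
now fx [-54.6 -35.8  63.9] shift cm [-0.25 -0.12  4.4 ] rot [-0.0009  0.0019  0.0002]
```

View pics/t2.png

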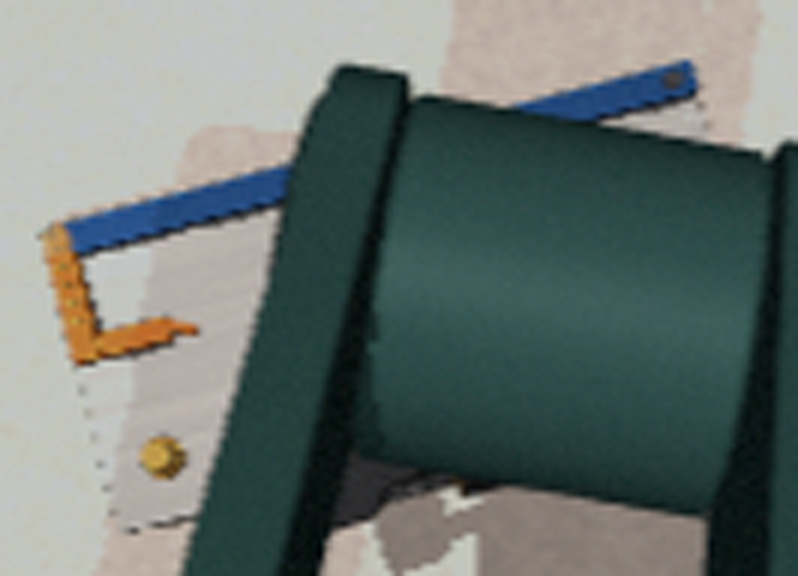

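Picture 4: the arm hides the module in the top view, so I'll use the scene camera for close checks. Next I descend, then start the push.

>>> carry_out --pt "0 -0.1 4.4 0 0 0 -0.66" --pt "0 -0.1 4.4 0 0 0 -0.66" --pt "0 -0.1 4.4 0 0 0 -0.66" --pt "0 -0.1 4.4 0 0 0 -0.66"

```text
clock: 3.0
position: [0.5047, -0.0336, 0.0199]
ee_rot: [-3.141, 0.001, -2.909]
force: [0.3, 0.3, 1.1]
finger_gap: 0.0148
```

>>> carry_out --pt "-0.6 0 0 0 0 0 -0.66" --pt "-1.2 0 0 0 0 0 -0.66" --pt "-1.7 0 0 0 0 0 -0.66" --pt "-2.1 0 0 0 0 0 -0.66" --pt "-2.5 0 0 0 0 0 -0.66" --pt "-2.9 0 0 0 0 0 -0.66" --pt "-3.3 0 0 0 0 0 -0.66" --pt "-3.7 0 0 0 0 0 -0.66" --pt "-4.1 0 0 0 0 0 -0.66" --pt "-4.4 0 0 0 0 0 -0.66" --pt "-4.4 0 0 0 0 0 -0.66"

```text
clock: 4.1
position: [0.5474, -0.0233, 0.0185]
ee_rot: [-3.141, 0.001, -2.909]
force: [0.5, 0.1, 0.4]
finger_gap: 0.0152
```

```bash
python3 -c "
from h import *
go(8,-37,20)
c=camera('scene'); crop(c,190,155,133,100,6,'s1')"
```

```text
now fx [-10.9 -37.   18.5] shift cm [-1.89 -0.   -0.15] rot [-0.0003  0.0006 -0.0003]
```

View pics/s1.png

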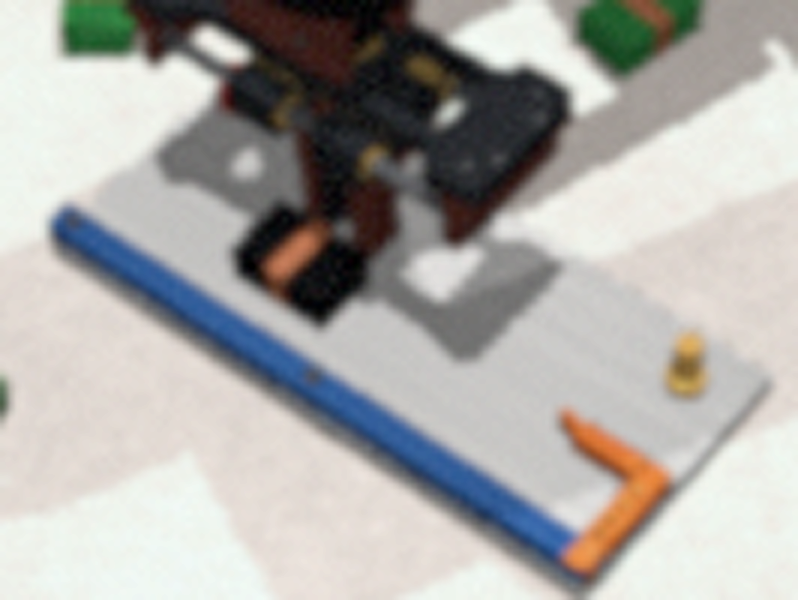

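Picture 5 (scene): the module at about (300,265) is against both fingertips and nearly parallel to the rail, with some gap left. The standoff at (685,368) is undisturbed.

>>> carry_out --pt "-0.3 0 0 0 0 0 -0.66" --pt "-0.6 0 0 0 0 0 -0.66" --pt "-0.9 0 0 0 0 0 -0.66" --pt "-1.2 0 0 0 0 0 -0.66" --pt "-1.5 0 0 0 0 0 -0.66" --pt "-1.65 0 0 0 0 0 -0.66" --pt "-1.65 0 0 0 0 0 -0.66"

```text
clock: 4.85
position: [0.5632, -0.0195, 0.0185]
ee_rot: [-3.141, 0.0, -2.909]
force: [0.3, -0.2, -0.2]
finger_gap: 0.015
```

>>> carry_out --pt "-0.05 0 0 0 0 0 -0.66" --pt "-0.1 0 0 0 0 0 -0.66" --pt "-0.15 0 0 0 0 0 -0.66" --pt "-0.15 0 0 0 0 0 -0.66"

```text
clock: 5.25
position: [0.5642, -0.0192, 0.0185]
ee_rot: [-3.142, -0.0, -2.909]
force: [-1.1, -0.2, -0.2]
finger_gap: 0.0152
```

>>> carry_out --pt "-0.05 0 0 0 0 0 -0.66" --pt "-0.1 0 0 0 0 0 -0.66" --pt "-0.1 0 0 0 0 0 -0.66"

```text
clock: 5.55
position: [0.5654, -0.019, 0.0185]
ee_rot: [-3.141, 0.0, -2.909]
force: [-0.4, -0.2, 0.3]
finger_gap: 0.0155
```

>>> carry_out --pt "-0.05 0 0 0 0 0 -0.66" --pt "-0.1 0 0 0 0 0 -0.66" --pt "-0.1 0 0 0 0 0 -0.66"

```text
clock: 5.85
position: [0.5662, -0.0187, 0.0185]
ee_rot: [-3.142, -0.0, -2.909]
force: [-1.0, -0.0, 0.4]
finger_gap: 0.0148
```

```bash
python3 -c "
from h import *
print(fx())
c=camera('scene'); crop(c,215,175,80,60,10,'s2')"
```

```text
[  8.47437478 -36.82834455  18.51295159]
```

View pics/s2.png

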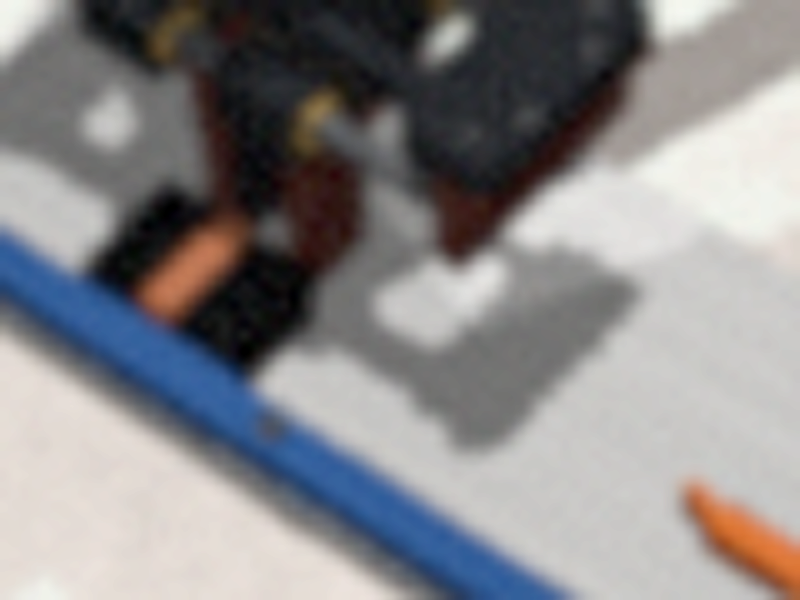

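Picture 6: the module at (200,270) is at or almost at the rail with no visible skew, but the force shows no firm contact yet. I'll keep pressing in small steps.

>>> carry_out --pt "-0.05 0 0 0 0 0 -0.66" --pt "-0.1 0 0 0 0 0 -0.66" --pt "-0.1 0 0 0 0 0 -0.66"

```text
clock: 6.2
position: [0.5662, -0.0187, 0.0184]
ee_rot: [3.141, -0.002, -2.909]
force: [-4.3, -2.0, 2.7]
finger_gap: 0.0151
```

>>> carry_out --pt "-0.05 0 0 0 0 0 -0.66" --pt "-0.1 0 0 0 0 0 -0.66" --pt "-0.1 0 0 0 0 0 -0.66"

```text
clock: 6.5
position: [0.5662, -0.0186, 0.0183]
ee_rot: [3.141, -0.004, -2.909]
force: [-6.4, -3.3, 5.2]
finger_gap: 0.015
```

Rail contact confirmed: motion stopped at about 7 N. Next I back off straight, lift, shut the fingers and go behind the module.

>>> carry_out --pt "1.5 0 0 0 0 0 -0.66" --pt "3 0 0 0 0 0 -0.66" --pt "3 0 -6 0 0 0 -0.66" --pt "3 0 -6 0 0 0 -1" --pt "3 -7 -6 0 0 0 -1" --pt "3 -7 -6 0 0 0 -1" --pt "-2.2 -7 -6 0 0 0 -1" --pt "-2.2 -7 -6 0 0 0 -1" --pt "-2.2 -7 -6 0 0 0 -1"

```text
clock: 7.4
position: [0.6075, -0.0812, 0.0784]
ee_rot: [-3.141, 0.002, -2.909]
force: [-1.1, 0.5, 0.4]
finger_gap: 0.0005
```

```bash
python3 -c "
from h import *
go(33,-107,20); print(read_state()['finger_gap'])
c=camera('scene'); crop(c,190,155,133,100,6,'s3')"
```

```text
now fx [  34.2 -107.2   78.4] shift cm [0.14 0.02 5.84] rot [-0.0007  0.002   0.0002]
0.0005171431569771309
```

View pics/s3.png

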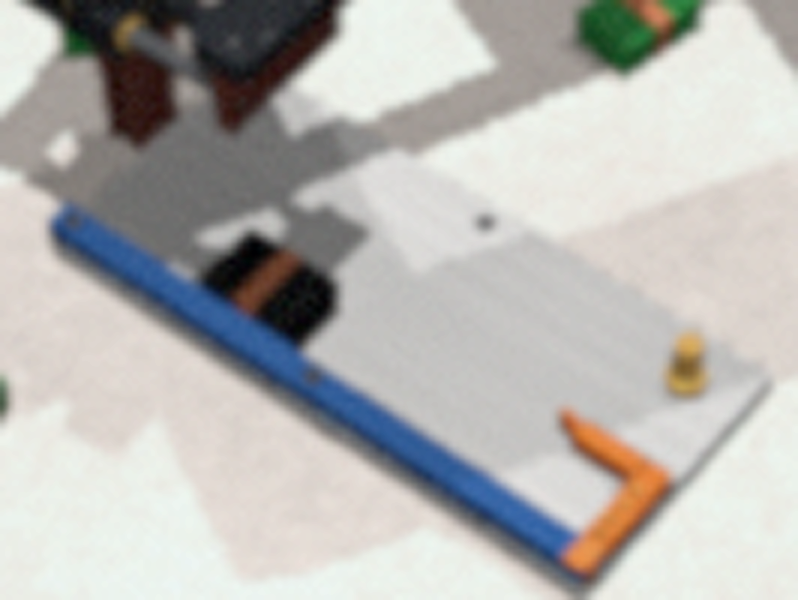

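Picture 7: the module at (265,285) lies flat against the rail all along its side, and the standoff is unmoved. I'll descend behind it and push along the rail.

>>> carry_out --pt "0 0 3 0 0 0 -1" --pt "0 0 5.8 0 0 0 -1" --pt "0 0 5.8 0 0 0 -1" --pt "0 0.8 5.8 0 0 0 -1" --pt "0 1.6 5.8 0 0 0 -1" --pt "0 2.4 5.8 0 0 0 -1" --pt "0 2.8 5.8 0 0 0 -1" --pt "0 3.2 5.8 0 0 0 -1" --pt "0 3.6 5.8 0 0 0 -1" --pt "0 4.0 5.8 0 0 0 -1" --pt "0 4.4 5.8 0 0 0 -1" --pt "0 4.8 5.8 0 0 0 -1"

```text
clock: 8.65
position: [0.5946, -0.0345, 0.0205]
ee_rot: [-3.141, 0.0, -2.909]
force: [1.1, -0.4, -0.6]
finger_gap: 0.0005
```

>>> carry_out --pt "0 0.4 0 0 0 0 -1" --pt "0 0.8 0 0 0 0 -1" --pt "0 1.2 0 0 0 0 -1" --pt "0 1.6 0 0 0 0 -1" --pt "0 2.0 0 0 0 0 -1" --pt "0 2.4 0 0 0 0 -1" --pt "0 2.8 0 0 0 0 -1" --pt "0 3.2 0 0 0 0 -1" --pt "0 3.6 0 0 0 0 -1" --pt "0 4.0 0 0 0 0 -1" --pt "0 4.4 0 0 0 0 -1" --pt "0 4.4 0 0 0 0 -1"

```text
clock: 9.85
position: [0.5842, 0.0087, 0.0204]
ee_rot: [3.141, -0.0, -2.909]
force: [0.2, 0.1, 0.6]
finger_gap: 0.0005
```

```bash
python3 -c "
from h import *
go(34,66,20)
c=camera('scene'); crop(c,200,165,120,90,6.6,'s4')"
```

```text
now fx [ 32.3 -14.2  20.4] shift cm [-0.17  8.02  0.05] rot [ 0.0002 -0.0003  0.0001]
```

View pics/s4.png

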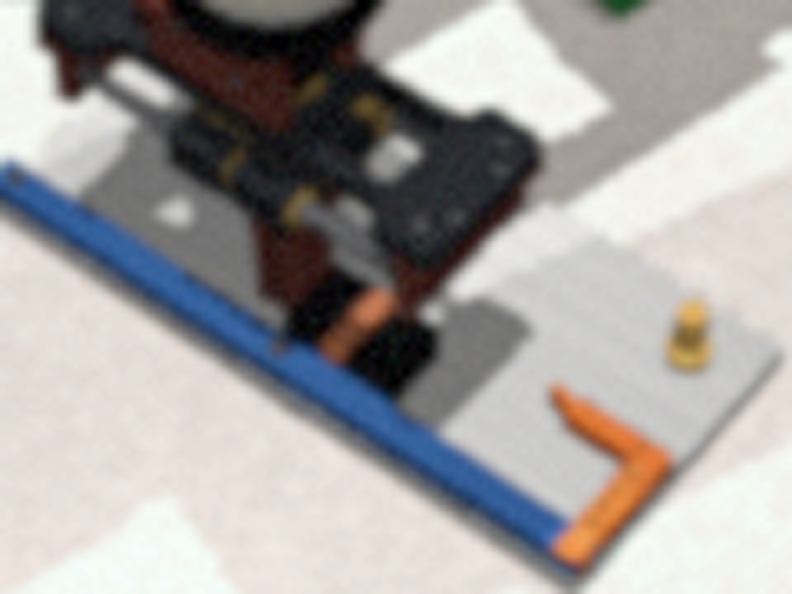

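Picture 8: the module at (365,335) is sliding flat along the rail, and the pocket ahead is clear.

>>> carry_out --pt "0 0.4 0 0 0 0 -1" --pt "0 0.8 0 0 0 0 -1" --pt "0 1.2 0 0 0 0 -1" --pt "0 1.6 0 0 0 0 -1" --pt "0 2.0 0 0 0 0 -1" --pt "0 2.4 0 0 0 0 -1" --pt "0 2.8 0 0 0 0 -1" --pt "0 3.2 0 0 0 0 -1" --pt "0 3.6 0 0 0 0 -1" --pt "0 4.0 0 0 0 0 -1" --pt "0 4.4 0 0 0 0 -1" --pt "0 4.4 0 0 0 0 -1"

```text
clock: 11.1
position: [0.574, 0.0516, 0.0204]
ee_rot: [3.141, -0.0, -2.909]
force: [-0.5, 0.3, -0.1]
finger_gap: -0.0001
```

>>> carry_out --pt "0 0.3 0 0 0 0 -1" --pt "0 0.6 0 0 0 0 -1" --pt "0 0.9 0 0 0 0 -1" --pt "0 1.2 0 0 0 0 -1" --pt "0 1.5 0 0 0 0 -1" --pt "0 1.8 0 0 0 0 -1" --pt "0 2.1 0 0 0 0 -1" --pt "0 2.4 0 0 0 0 -1" --pt "0 2.4 0 0 0 0 -1"

```text
clock: 12.0
position: [0.5686, 0.0748, 0.0205]
ee_rot: [3.142, -0.0, -2.909]
force: [0.2, 0.3, 0.3]
finger_gap: 0.0005
```

```bash
python3 -c "
from h import *
go(34,66,20)
c=camera('scene'); crop(c,240,185,80,60,10,'s5')"
```

```text
now fx [32.4 53.6 20.5] shift cm [-0.16  1.24  0.05] rot [ 0.0001 -0.0002 -0.0001]
```

View pics/s5.png

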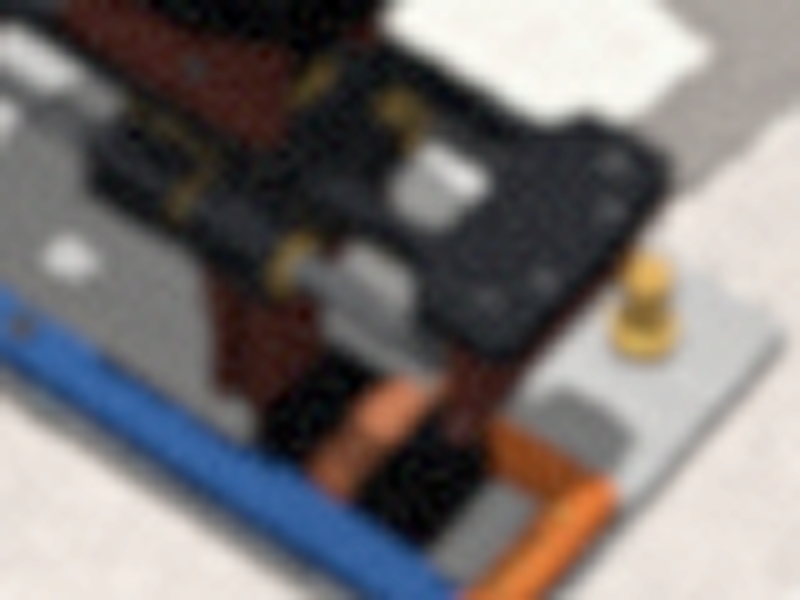

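Picture 9: the nose of the module at (440,490) is inside the pocket and flat on the rail, with a little over 10 mm left to the stop.

>>> carry_out --pt "0 0.25 0 0 0 0 -1" --pt "0 0.5 0 0 0 0 -1" --pt "0 0.75 0 0 0 0 -1" --pt "0 0.9 0 0 0 0 -1" --pt "0 1.0 0 0 0 0 -1" --pt "0 1.0 0 0 0 0 -1"

```text
clock: 12.65
position: [0.5665, 0.0843, 0.0205]
ee_rot: [-3.142, -0.0, -2.909]
force: [0.6, 0.2, 0.5]
finger_gap: -0.0001
```

>>> carry_out --pt "0 0.05 0 0 0 0 -1" --pt "0 0.1 0 0 0 0 -1" --pt "0 0.15 0 0 0 0 -1" --pt "0 0.2 0 0 0 0 -1" --pt "0 0.2 0 0 0 0 -1"

```text
clock: 13.15
position: [0.566, 0.0861, 0.0205]
ee_rot: [-3.142, -0.0, -2.909]
force: [0.9, 0.1, -0.8]
finger_gap: 0.0003
```

>>> carry_out --pt "0 0.05 0 0 0 0 -1" --pt "0 0.1 0 0 0 0 -1" --pt "0 0.15 0 0 0 0 -1" --pt "0 0.15 0 0 0 0 -1"

```text
clock: 13.55
position: [0.5657, 0.0876, 0.0205]
ee_rot: [-3.142, -0.0, -2.909]
force: [-0.1, -1.2, -0.2]
finger_gap: 0.0006
```

>>> carry_out --pt "0 0.05 0 0 0 0 -1" --pt "0 0.1 0 0 0 0 -1" --pt "0 0.1 0 0 0 0 -1"

```text
clock: 13.85
position: [0.5655, 0.0885, 0.0205]
ee_rot: [-3.142, -0.0, -2.909]
force: [0.1, -0.4, 0.3]
finger_gap: 0.0008
```

```bash
python3 -c "
from h import *
print(fx(),read_state()['force'])"
```

```text
[32.46993104 67.73307065 20.46794283] [ 0.05804977 -0.40489382  0.29190503]
```

>>> carry_out --pt "0 0.05 0 0 0 0 -1" --pt "0 0.1 0 0 0 0 -1" --pt "0 0.1 0 0 0 0 -1"

```text
clock: 14.15
position: [0.5652, 0.0895, 0.0205]
ee_rot: [-3.142, -0.0, -2.909]
force: [-0.2, 0.0, 0.5]
finger_gap: 0.0005
```

>>> carry_out --pt "0 0.05 0 0 0 0 -1" --pt "0 0.1 0 0 0 0 -1" --pt "0 0.1 0 0 0 0 -1"

```text
clock: 14.45
position: [0.565, 0.0905, 0.0205]
ee_rot: [-3.142, -0.0, -2.909]
force: [-0.4, -0.3, -1.0]
finger_gap: 0.0004
```

>>> carry_out --pt "0 0.05 0 0 0 0 -1" --pt "0 0.1 0 0 0 0 -1" --pt "0 0.1 0 0 0 0 -1"

```text
clock: 14.75
position: [0.5648, 0.0912, 0.0205]
ee_rot: [-3.141, -0.0, -2.909]
force: [-0.8, -1.3, -0.2]
finger_gap: 0.0009
```

>>> carry_out --pt "0 0.05 0 0 0 0 -1" --pt "0 0.1 0 0 0 0 -1" --pt "0 0.1 0 0 0 0 -1"

```text
clock: 15.05
position: [0.5649, 0.0913, 0.0206]
ee_rot: [-3.14, 0.0, -2.909]
force: [-0.2, -7.1, 0.9]
finger_gap: 0.0005
```

```bash
python3 -c "
from h import *
print(fx(),read_state()['force'])
c=camera('scene'); crop(c,240,185,80,60,10,'s6')"
```

```text
[32.56655062 70.56756513 20.61023579] [-0.22571561 -7.06448578  0.87998813]
```

View pics/s6.png

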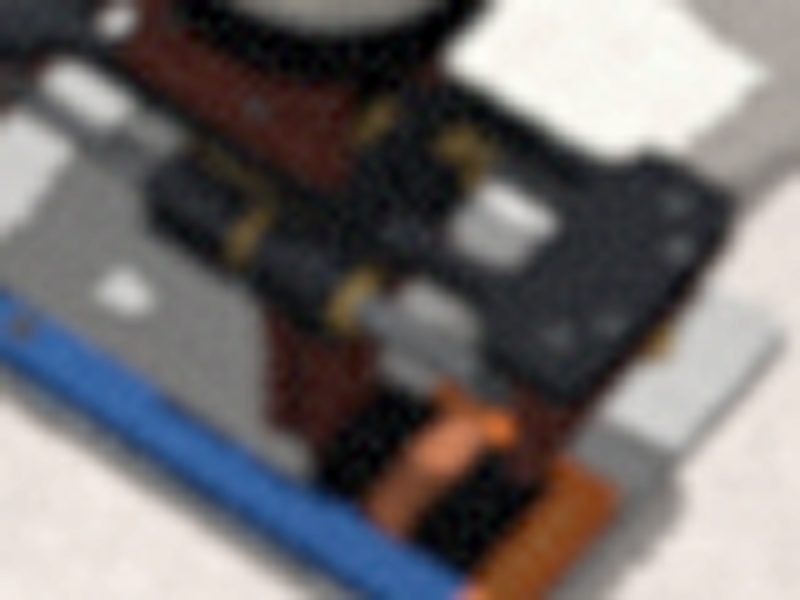

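Picture 10: the module meets the orange stop at (470,540), with 7 N of contact. I'll back off, lift clear and check.

>>> carry_out --pt "0 -1 0 0 0 0 -1" --pt "0 -3 0 0 0 0 -1" --pt "0 -3 -5 0 0 0 -1" --pt "0 -3 -10 0 0 0 -1" --pt "0 -3 -15 0 0 0 -1" --pt "0 -8 -15 0 0 0 -1" --pt "0 -13 -15 0 0 0 -1" --pt "0 -18 -15 0 0 0 -1" --pt "0 -23 -15 0 0 0 -1" --pt "0 -28 -15 0 0 0 -1" --pt "0 -30 -15 0 0 0 -1" --pt "0 -30 -15 0 0 0 -1"

```text
clock: 16.3
position: [0.634, -0.2027, 0.1701]
ee_rot: [-3.141, 0.0, -2.913]
force: [-0.2, 0.4, 0.0]
finger_gap: 0.0004
```

```bash
python3 -c "
from h import *
a=camera('top');b=camera('scene')
crop(a,176,152,133,96,6,'a');crop(b,200,155,133,96,6,'b')
A=cv2.imread('pics/a.png')[:, :400];B=cv2.imread('pics/b.png')[:,300:700]
cv2.imwrite('pics/end.png',np.hstack([A,B]))"
```

```text
(no output)
```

View pics/end.png

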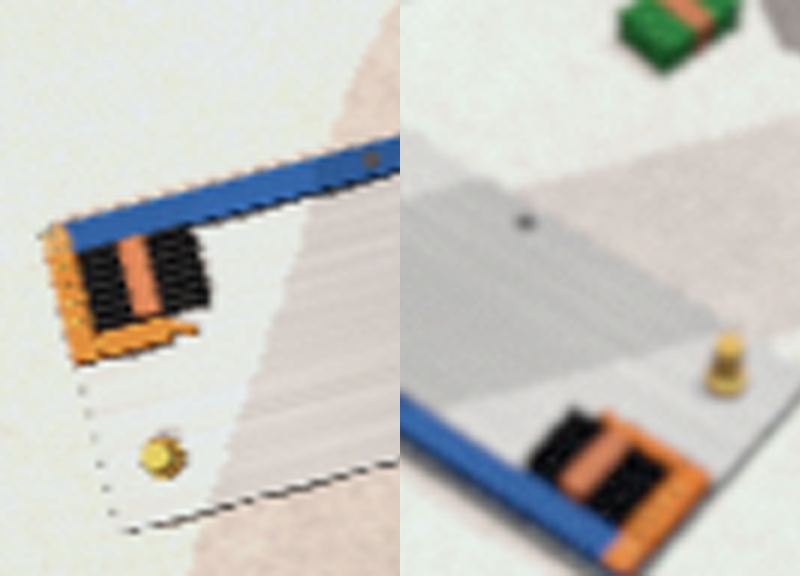

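Picture 11: the module sits fully in the pocket against the stop and flat on the rail, with its top at about (80–210, 230–325) in the top view. The standoff is still at (163,457). One quick check of the cap's red pixels, then I hand in.

```bash
python3 -c "
from h import *
o=cv2.imread('pics/t1.png').astype(int)
for n,i in(('start',o),('end',cv2.imread('pics/a.png').astype(int))):
    m=(i[...,2]>150)&(i[...,1]<80)&(i[...,0]<90); v,u=np.nonzero(m); k=u>600; print(n,u[k].mean() if k.any() else None,v[k].mean() if k.any() else None,k.sum())
print(close_job())"
```

```text
start 730.0336134453781 311.71113445378154 952
end 728.4075260208167 313.8815052041633 1249
the job is handed in; nothing more can be done
None
```

The black module with the copper band is fully home in the orange pocket, and I handed the job in at about 16.5 s of the 42 s allowed.

- **Push to the rail:** I pushed it straight across with two spread fingertips until it lay flat on the blue rail. It stopped there at about 7 N.
- **Slide to the stop:** I pushed it along the rail with shut fingers from behind. It met the end stop at about 7 N, and I then backed off and lifted clear.
- **Last checks:** After the arm withdrew, both cameras show the module seated against the stop and flat on the rail. The standoff is where it started. The cap's red patch shifted about 2–3 enlarged pixels (under 1 mm) between the first and last pictures. I put that down to changed shadow, since the tool never went near it.
- **One disagreement:** The end stop came about 4 mm of tool travel later than I predicted. I put this down to my assumed fingertip thickness and small errors in the measured fixture pose. The clear force rise and the final pictures confirm contact.

I did not measure the final module pose numerically. I looked at the fan, screwdriver, toroid, heat sink and filter only in the first pictures; the arm did not work near them.

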